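# Isolate the oven test supply and hang up its key

### The arm

A 7-joint arm with a two-finger parallel gripper is mounted at the origin on the work surface. World frame = base frame: x ahead of the robot, y to its left, z up, the work surface at z = 0. Lengths are in mm, angles in rad, forces in N, time in s.
With the tool pointing down it reaches from about 425 to 825 mm from the base axis. Payload 3.6 kg.
Tool frame: the origin (TCP) lies at the very end of the fingers, on their centre line; the grasp point (between the pads) lies behind it (bot.pinch_z is the z of the grasp point in the tool frame, in mm); z points along the fingers, y is the line along which they close (so a half turn about z gives the same grasp; the last joint's range is limited). The gripper opens to 85 mm and grips with 20 to 120 N. Pads are 22 mm wide; open, the fingers measure 114 mm over their backs; the gripper's body (76 mm by 85 mm) begins 54 mm behind the grasp point. The pads swing forward as they close: fully open they stand 13 mm farther back than shut.
Start: joints at [-0.026, 0.615, -0.013, 1.423, 0.008, 1.103, -0.04], TCP at [649.971, 0.023, 231.297] pointing down, gripper open.
Joint ranges: [-3.12, 3.12], [-0.3, 2.06], [-1.34, 1.32], [0.26, 2.42], [-1.36, 4.5], [0.01, 1.98], [-2.84, 2.84]. Speed limits (rad/s): [2.79, 2.79, 3.14, 3.14, 3.14, 3.14, 3.14].

### API

Orientations are given as a unit quaternion [x, y, z, w].
In Python, from workcell import bot gives the robot as it stands.
- The arm moves only by the tool send_rows, never from a script. Its argument "series" is a list of rows, each an object of numbers: "tx", "ty", "tz": the shift along the world's x, y, z in mm; "wx", "wy", "wz": the turn, a rotation vector about the world's x, y, z in rad. In form: [{"tx": .., "ty": .., "tz": .., "wx": .., "wy": .., "wz": ..}, ...]. A call has 1 to 8 rows; each row shifts and turns the commanded pose from where the row before left it; what a row does not reach is not made up. A row lasts 1/10 s, in which the tool goes at most 50 mm and 8.59 degrees, less where a joint would pass 70% of its speed; a pose out of reach is approached as far as the arm can. A call with a gripper value outside its range is refused whole. "grip" is the finger opening in mm, from 0 to 85.4, set as the call begins (left out, the last holds). The fingers move at their own pace and stop on an object; "squeeze" is the grip in N (left out, the last holds). Time passes only in rows, so rows that do not move let the fingers close. It gives the time, the measured TCP pose, the force, the opening and the grip force at its end, in the units of the state.
- bot.state(): the state, without advancing time (a new reading comes with each control period).
- bot.snapshot(name): name is "scene" or "side" or "wrist"; returns (picture, depth): 480x640x3 uint8, red, green, blue; 480x640 float32, mm along the optical axis (not along the pixel's ray), 0 where there is no reading.
- bot.calibration(name): a dict with "intrinsics" (3x3 intrinsics, pixels), "rvec" (rotation vector, rad) and "tvec" (3), from world to camera coordinates, as OpenCV has them; the wrist camera has in their place "tool_from_camera" (4x4, takes a point from camera to tool coordinates, whose origin is the TCP and whose axes are the flange's). Camera axes: x right, y down, z forward; pixel columns grow to the right and rows downward; lengths in mm; the calibration is good to about 2 mm. A picture is of the moment at which its call begins: read the wrist's pose just before it. calibration takes no time and is no camera call.
- bot.finish_job(): hands the job in; it is judged then, once.
The state is a dict: "t": time; "joints": joint angles; "joint_vel": joint speeds; "joint_efforts": joint torques, N m; "position": TCP position; "ee_rot": TCP orientation; "force": force on the tool from outside, world axes, zero at the start; "wrist_torque": the same for the moment, N m; "gripper_width": opening from 0.0 (shut) to 1.0 (fully open); "gripper_force": force on a finger pad.
Only numpy, scipy, OpenCV 4.12 (cv2) and the standard library are available. Lean on these libraries where they do the work, as an engineer would, in place of code of your own. Each camera call takes 0.05 s, during which the arm holds its last target. There are 200 camera calls.

### The job

Shut off the supply for the oven on test: take the flat steel key out of the wooden block, push it fully home into the slot of the cylinder on the grey switch box and turn it clockwise (seen from above) as far as it goes. Then pull the key out, leaving the cylinder turned, and hang the key by its eye on the peg of the metal post, bow up and blade down. Leave the screwdriver, spanner, jar and green panel alone.

Things in the scene. Friction and masses are not known exactly. Their poses are not given: they have to be found in the camera images.
- key: Flat steel key upright in the block, all 8 mm thick (x). Blade 18 wide (y), z 0 to 40 mm; bow 44 wide (y), z 38 to 86 mm, with a round eye 24 mm across, along x, centred at z = 62 mm. Origin: centre of the blade's foot; z up. Half a turn about z makes no difference. Best pinched from above across the bow's 44 mm, level with the eye, so that the peg can pass between the fingers.
- key_eye (a point): Centre of the key's eye, 62 mm above the key's origin; axes as the key's (eye runs along x).
- block: Fixed wooden key block 75 x 75 x 32 mm, with a slot 11 (x) x 21 (y) mm, 20 mm deep, at the middle of its top; the key stands in it at the start with its y along the block's y. Origin: centre of its underside.
- switch_box: Fixed grey switch box 130 (x) x 110 (y) x 60 mm high; a steel cylinder 52 mm in diameter and 24 mm high stands on the middle of its top. Origin: centre of its underside.
- slot (a point): Centre of the key slot's mouth in the cylinder's top, 84 mm above the bench. Slot 11 mm (x) by 21 mm (y), 24 mm deep, with 3 mm chamfers; its axes turn with the cylinder, z up. The key's y goes along the slot's y, either way round, with about 0.17 rad of play.
- cylinder (a joint): Angle of the cylinder in rad: 0 = on; it grows clockwise seen from above, to the stop at 1.5 = off. It stays where it is left. It starts between 0 and 0.25.
- post: Fixed post: base plate 100 x 110 x 10 mm and an upright 24 x 30 mm, top 175 mm above the bench, front face at x = +8 mm in the post's frame. From this face, 155 mm up, a round steel peg 8 mm thick and 80 mm long points to the post's -x, rising 15 degrees. Origin: centre of the base's underside; z up.
- peg_root (a point): Where the peg's axis leaves the upright: (8, 0, 155) mm in the post's frame. Axes as the post's.
- peg_tip (a point): Free end of the peg's axis (its rounded end reaches 4 mm further): (-69, 0, 176) mm in the post's frame. Axes as the post's.
- screwdriver: Bystander: screwdriver 200 mm long lying on the bench near the robot. Leave alone.
- spanner: Bystander: spanner 170 mm long lying on the bench near the robot. Leave alone.
- jar: Bystander: small jar, 52 mm in diameter, 60 mm high, at the far side of the bench. Origin: centre of its underside. Leave alone.
- board: Bystander: green panel 100 x 140 x 14 mm lying at the far side of the bench. Origin: centre of its underside. Leave alone.
Mind the look-alikes: they are no part of the job. Leave any purple look-alike of the switch_box alone. Leave any orange look-alike of the key alone.

How it is judged:
By the outcome, as a careful person would: the job done as asked, in the order asked, and still so for the second after the job is handed in, with the robot touching nothing.
It also fails if it takes over 67 s, if anything falls off the work surface, if the arm or the gripper's body presses on something with over 40 N, if the wrist force passes 120 N, or if a joint passes its speed limit or range.

## Working session

There is one attempt and no reset: what is moved stays moved. The work goes in short steps, Python scripts to look and compute and a tool call to move; the robot and the scene stay as the last step left them, time stands still between calls to the robot, and variables do not carry over. Pictures are saved under pics/ and viewed, at most 12 in all, crops included, and the job is handed in when it is done.

Besides the shell and the picture viewer there is one more tool, called after "Emit:" in YAML: its name, and indented under it one key for each argument. send_rows: Moves the arm, as the interface text tells. Its arguments: {"type":"object","properties":{"series":{"type":"array","items":{"type":"object","properties":{"tx":{"type":"number"},"ty":{"type":"number"},"tz":{"type":"number"},"wx":{"type":"number"},"wy":{"type":"number"},"wz":{"type":"number"}}}},"grip":{"type":"number"},"squeeze":{"type":"number"}},"required":["series"]}

```bash
mkdir -p pics; ls; cat > h.py <<'E'
import numpy as np, cv2
from scipy.spatial.transform import Rotation as R
from workcell import bot
def cam(name):
    c=bot.calibration(name); K=np.array(c["intrinsics"],float)
    if name=="wrist":
        s=bot.state(); T=np.eye(4); T[:3,:3]=R.from_quat(s["ee_rot"]).as_matrix(); T[:3,3]=s["position"]
        return K, T@np.array(c["tool_from_camera"])
    T=np.eye(4); T[:3,:3]=cv2.Rodrigues(np.array(c["rvec"],float))[0]; T[:3,3]=np.ravel(c["tvec"])
    return K, np.linalg.inv(T)
def pts(depth,K,T):
    v,u=np.mgrid[:480,:640]; d=depth
    P=np.stack([(u-K[0,2])/K[0,0]*d,(v-K[1,2])/K[1,1]*d,d],-1)
    return P@T[:3,:3].T+T[:3,3]
def shot(name,file):
    K,T=cam(name); im,d=bot.snapshot(name)
    cv2.imwrite(f"pics/{file}.png",cv2.cvtColor(im,cv2.COLOR_RGB2BGR)); np.savez(f"{file}.npz",im=im,d=d,K=K,T=T)
    return im,d,K,T
def ray(u,v,z,K,T):
    r=T[:3,:3]@np.array([(u-K[0,2])/K[0,0],(v-K[1,2])/K[1,1],1]); return T[:3,3]+r*(z-T[2,3])/r[2]
E
python3 - <<'E'
from h import *
for n in("scene","side"): shot(n,n+"0")
for n in("scene","side"): print(n,cam(n)[1].round(2))
print(bot.state(),bot.pinch_z)
E
```

```text
pics
scene [[ 1.90000e-01  6.60000e-01 -7.30000e-01  1.26665e+03]
 [ 9.80000e-01 -1.40000e-01  1.30000e-01 -1.14300e+02]
 [-2.00000e-02 -7.40000e-01 -6.70000e-01  7.58570e+02]
 [ 0.00000e+00  0.00000e+00  0.00000e+00  1.00000e+00]]
side [[-8.6000e-01 -3.6000e-01  3.7000e-01  1.9562e+02]
 [-5.2000e-01  6.0000e-01 -6.1000e-01  6.0201e+02]
 [-0.0000e+00 -7.2000e-01 -7.0000e-01  7.9091e+02]
 [ 0.0000e+00  0.0000e+00  0.0000e+00  1.0000e+00]]
{'t': 0.1, 'joints': array([-0.02645566,  0.61582458, -0.01264074,  1.42475187,  0.00805747,
        1.10337901, -0.04044282]), 'joint_vel': array([-2.29123864e-03, -4.49265767e-03, -8.68966122e-04, -2.79533175e-03,
       -2.37276007e-04, -6.67353470e-04, -1.51818097e-05]), 'joint_efforts': array([ 1.87134152e-03, -4.70385647e+01,  2.59924382e-01, -1.71571434e+01,
        9.91805020e-03,  5.83933666e-03,  9.32311934e-06]), 'position': array([6.49313430e+02, 7.82193276e-03, 2.30248160e+02]), 'ee_rot': array([ 0.70711373,  0.70709889, -0.00081005, -0.0008265 ]), 'force': array([0.38499738, 0.03800857, 0.05142952]), 'wrist_torque': array([ 0.03879874, -0.03444808, -0.03743822]), 'gripper_force': 0.0, 'gripper_width': 1.0033127569023892} -18.700000000000003
```

View pics/scene0.png

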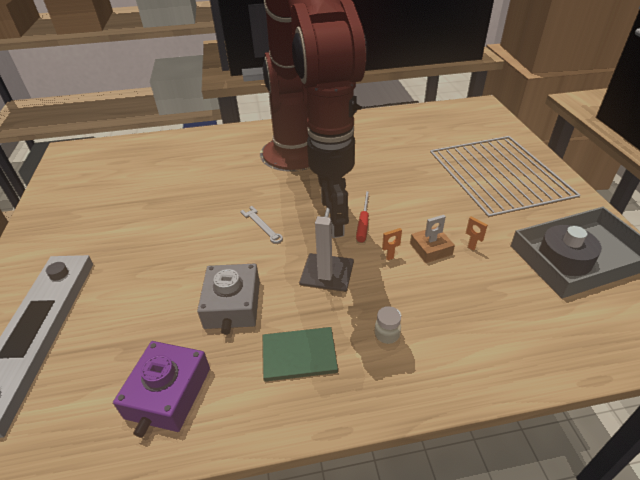

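View pics/side0.png

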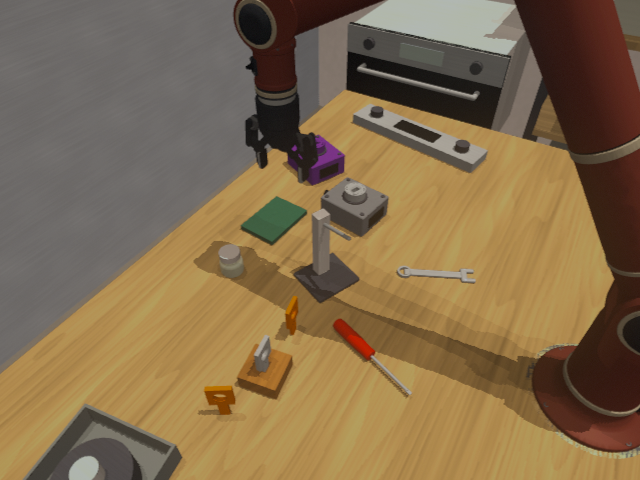

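The scene view shows the steel key in its block at about (433,238), with orange decoys at (391,243) and (476,233). The grey box is at (230,290), the purple decoy at (163,385), and the post at (325,255). The side view shows the key at (263,355), the post at (322,250) with its peg pointing right towards the robot, and the grey box at (355,205).

```bash
cat > m.py <<'E'
from h import *
def cloud(f):
    D=np.load(f+".npz"); P=pts(D["d"],D["K"],D["T"]); P[D["d"]==0]=np.nan; return P,D["im"],D["K"],D["T"]
def sel(P,c,r,z0,z1):
    return (np.hypot(P[...,0]-c[0],P[...,1]-c[1])<r)&(P[...,2]>z0)&(P[...,2]<z1)
def rect(p):
    (cx,cy),(w,h),a=cv2.minAreaRect(p[:,:2].astype(np.float32)); return np.round([cx,cy,w,h,a],1)
if __name__=="__main__":
    for f in("scene0","side0"):
        P,im,K,T=cloud(f)
        for n,px in dict(scene0=dict(block=(433,243),key=(434,224),box=(212,286),cyl=(228,272),post=(325,222),base=(318,279)),
                    side0=dict(block=(255,383),key=(263,347),box=(362,218),cyl=(352,184),post=(321,213),base=(330,290)))[f].items():
            print(f,n,px,P[px[1],px[0]].round(1),im[px[1],px[0]])
        c0=P[*( (272,228) if f=="scene0" else (184,352))]
        b0=P[*( (243,433) if f=="scene0" else (383,255))]
        p0=P[*( (279,318) if f=="scene0" else (290,330))]
        for n,c,r,a,b in(("boxtop",c0,100,50,66),("cyl",c0,60,78,90),("blocktop",b0,60,27,37),("key",b0,50,45,110),
                         ("postbase",p0,90,6,14),("posttop",p0,80,168,182),("peg",p0,110,140,190)):
            q=P[sel(P,c,r,a,b)]
            print(f,n,len(q),rect(q) if len(q) else "",q.mean(0).round(1) if len(q) else "")
E
python3 m.py
```

```text
scene0 block (433, 243) [537.8 262.1  35.4] [112  80  54]
scene0 key (434, 224) [435.4 308.    1.6] [166 138 108]
scene0 box (212, 286) [ 591.  -246.6   58.7] [132 122 117]
scene0 cyl (228, 272) [ 583.5 -208.8   85.1] [178 171 165]
scene0 post (325, 222) [5.722e+02 3.000e-01 1.739e+02] [176 164 156]
scene0 base (318, 279) [571.3 -19.8   9.2] [89 78 72]
scene0 boxtop 2058 [ 598.4 -214.6  110.8  132.6   81.7] [ 611.2 -213.5   59.6]
scene0 cyl 374 [ 598.7 -214.7   52.5   50.2   50.6] [ 599.9 -213.8   83.1]
scene0 blocktop 583 [521.7 266.5  78.5  78.9   9.7] [530.4 262.7  32. ]
scene0 key 305 [522.2 266.6  12.5  47.7  11.9] [524.  265.2  76.8]
scene0 postbase 1121 [548.    4.1 110.6 102.9  66.7] [557.4   3.    9.9]
scene0 posttop 148 [551.    3.8  29.6  64.3  65. ] [568.2  -3.9 173.7]
scene0 peg 343 [550.5   4.4  30.3  65.8  65.2] [569.4  -3.7 163.4]
side0 block (255, 383) [514.9 302.2  30.9] [148  96  38]
side0 key (263, 347) [517.7 265.4  93.4] [127 119 108]
side0 box (362, 218) [ 542.5 -151.6   60.4] [113 105  97]
side0 cyl (352, 184) [ 611.2 -227.9   81.9] [169 162 153]
side0 post (321, 213) [564.5  -4.8 175.1] [169 155 142]
side0 base (330, 290) [517.5  36.8  10. ] [76 67 61]
side0 boxtop 1288 [ 596.5 -213.6  113.2  132.1   81.9] [ 590.7 -201.5   58.5]
side0 cyl 231 [ 597.3 -212.4   50.1   53.7   55.4] [ 595.8 -211.8   82.1]
side0 blocktop 1038 [515.  299.3  76.1 113.7  10.8] [516.  279.6  31. ]
side0 key 340 [519.9 302.2  13.9  99.3   0.8] [518.9 277.   77.2]
side0 postbase 1382 [546.3   5.  111.7  99.5  66.8] [541.   13.7   8.9]
side0 posttop 223 [528.   11.5  30.9 105.8  69.8] [544.5   7.4 173.2]
side0 peg 455 [528.4  13.2  32.1 105.4  67. ] [550.1   7.  164.7]
```

Emit:
send_rows:
  series:
    - {"tx": -8,"ty": 20,"wz": 0.14}
    - {"tx": -8,"ty": 20,"wz": 0.14}
    - {"tx": -8,"ty": 20,"wz": 0.14}
    - {"tx": -8,"ty": 20,"wz": 0.14}
    - {"tx": -10,"ty": 20,"wz": 0.14}
    - {"tx": -10,"ty": 20,"wz": 0.14}
    - {"tx": -10,"ty": 20,"wz": 0.14}
    - {"tx": -10,"ty": 20,"wz": 0.14}
  grip: 70

```text
validation failed for argument at $.se...
```

Emit:
send_rows:
  series:
    - {"tx": -14,"ty": 21,"wz": 0.14}
    - {"tx": -14,"ty": 21,"wz": 0.14}
    - {"tx": -14,"ty": 21,"wz": 0.14}
    - {"tx": -14,"ty": 21,"wz": 0.14}
    - {"tx": 0,"ty": 21,"wz": 0.083}
    - {}
    - {}

```text
validation failed for argument at $.se...
```

```bash
python3 - <<'E'
from h import *
from m import *
shot("wrist","w1"); s=bot.state(); print(s["t"],s["position"],s["ee_rot"],s["joints"].round(2))
print(R.from_quat(s["ee_rot"]).as_matrix().round(3))
P,im,K,T=cloud("w1"); print(T.round(2))
for n,a,b in(("bt",28,37),("key",80,110)):
    q=P[sel(P,(521,266),62,a,b)]; print(n,len(q),rect(q),q.mean(0))
for f in("w1","scene0","side0"):
    P,im,K,T=cloud(f); hsv=cv2.cvtColor(im,cv2.COLOR_RGB2HSV)
    m=sel(P,(521,266),160,45,120)&(hsv[...,0]<18)&(hsv[...,1]>170)
    n,l,st,c=cv2.connectedComponentsWithStats(m.astype(np.uint8))
    for i in range(1,n):
        if st[i,4]>30: q=P[l==i]; print(f,"orange",rect(q),q[:,2].max())
E
```

```text
0.15 [6.49427248e+02 9.99113276e-03 2.30396727e+02] [ 7.07084884e-01  7.07127996e-01 -7.11129114e-04 -6.77788283e-04] [-0.03  0.62 -0.01  1.42  0.01  1.1  -0.04]
[[-0.     1.    -0.002]
 [ 1.     0.    -0.   ]
 [-0.    -0.002 -1.   ]]
[[ 1.0000e+00  0.0000e+00 -0.0000e+00  6.5054e+02]
 [ 0.0000e+00 -9.5000e-01 -3.2000e-01  8.3270e+01]
 [-0.0000e+00  3.2000e-01 -9.5000e-01  3.7269e+02]
 [ 0.0000e+00  0.0000e+00  0.0000e+00  1.0000e+00]]
bt 0 [0. 0. 0. 0. 0.] [nan nan nan]
key 0 [0. 0. 0. 0. 0.] [nan nan nan]
w1 orange [533.  158.7   8.3  42.1  12.8] 88.29333598257432
side0 orange [530.8 160.2   9.2  45.6   9.2] 86.5399223309364
side0 orange [538.3 362.9  43.4   9.8  36.2] 86.10454707336078<stdin>:7: RuntimeWarning: Mean of empty slice.
  ret = um.true_divide(
```

View pics/w1.png

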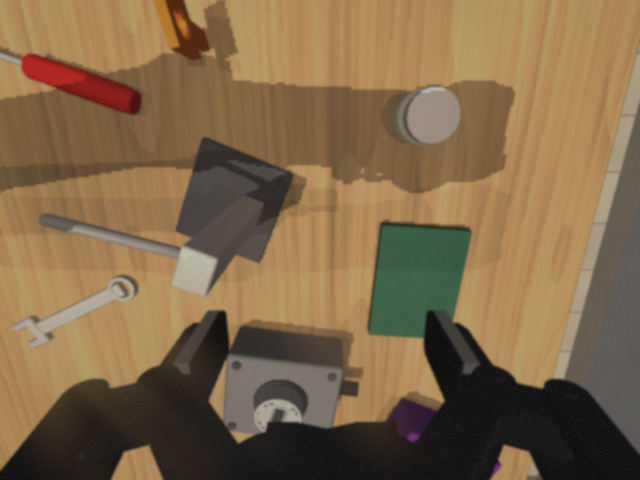

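The wrist view shows the peg running from about (190,250) to the tip at (45,220), and the grey box below it with the cylinder slot near (278,412). The move calls were refused, so I'm resending them with every field filled in.

Emit:
send_rows:
  series:
    - {"tx": -8,"ty": 20,"tz": 0,"wx": 0,"wy": 0,"wz": 0.14}
    - {"tx": -8,"ty": 20,"tz": 0,"wx": 0,"wy": 0,"wz": 0.14}
    - {"tx": -8,"ty": 20,"tz": 0,"wx": 0,"wy": 0,"wz": 0.14}
    - {"tx": -8,"ty": 20,"tz": 0,"wx": 0,"wy": 0,"wz": 0.14}
    - {"tx": -10,"ty": 20,"tz": 0,"wx": 0,"wy": 0,"wz": 0.14}
    - {"tx": -10,"ty": 20,"tz": 0,"wx": 0,"wy": 0,"wz": 0.14}
    - {"tx": -10,"ty": 20,"tz": 0,"wx": 0,"wy": 0,"wz": 0.14}
    - {"tx": -10,"ty": 20,"tz": 0,"wx": 0,"wy": 0,"wz": 0.14}
  grip: 70

```text
t: 0.95
position: [577.3, 160.6, 231.0]
ee_rot: [0.221, 0.975, -0.0, -0.0]
force: [0.7, 0.5, 0.2]
gripper_width: 0.82
gripper_force: 0.0
```

Emit:
send_rows:
  series:
    - {"tx": -14,"ty": 21,"tz": 0,"wx": 0,"wy": 0,"wz": 0.14}
    - {"tx": -14,"ty": 21,"tz": 0,"wx": 0,"wy": 0,"wz": 0.14}
    - {"tx": -14,"ty": 21,"tz": 0,"wx": 0,"wy": 0,"wz": 0.14}
    - {"tx": -14,"ty": 21,"tz": 0,"wx": 0,"wy": 0,"wz": 0.14}
    - {"tx": 0,"ty": 21,"tz": 0,"wx": 0,"wy": 0,"wz": 0.083}
    - {"tx": 0,"ty": 0,"tz": 0,"wx": 0,"wy": 0,"wz": 0}
    - {"tx": 0,"ty": 0,"tz": 0,"wx": 0,"wy": 0,"wz": 0}

```text
t: 1.65
position: [522.0, 264.4, 230.9]
ee_rot: [-0.095, 0.995, -0.001, -0.0]
force: [0.8, 0.3, 0.7]
gripper_width: 0.815
gripper_force: 0.0
```

```bash
python3 - <<'E'
from h import *
from m import *
shot("wrist","w2"); s=bot.state(); print(s["t"],s["position"],s["ee_rot"],s["joints"].round(2))
print(R.from_quat(s["ee_rot"]).as_matrix().round(3))
P,im,K,T=cloud("w2")
for n,r,a,b in(("bt",62,28,37),("key",50,80,110),("keytop",50,93,110)):
    q=P[sel(P,(521,266),r,a,b)]; print(n,len(q),rect(q) if len(q) else"",q.mean(0))
E
```

```text
1.7 [522.42678363 263.46940062 230.8430303 ] [-9.45945383e-02  9.95515431e-01 -9.10936481e-04 -2.64948052e-04] [-0.2   0.55 -0.5   1.61  0.3   1.05  0.98]
[[-0.982 -0.188 -0.   ]
 [-0.188  0.982 -0.002]
 [ 0.001 -0.002 -1.   ]]
bt 4060 [521.2 265.6  75.1  75.   10.7] [515.94420734 264.41567095  31.69653856]
key 732 [521.3 265.7   8.6  43.9  10.6] [520.11610304 265.7488856   95.18851676]
keytop 565 [521.3 265.7   8.6  43.7  10.6] [520.87849497 265.99946467  97.42626119]
```

View pics/w2.png

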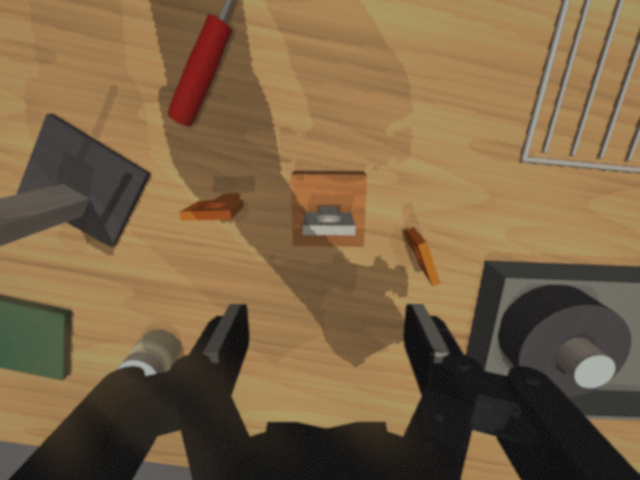

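The key at (330,215) sits square to the fingers, and both orange decoys are clear of the finger path. Descending to grasp.

Emit:
send_rows:
  series:
    - {"tx": -0.7,"ty": 0.7,"tz": -36,"wx": 0,"wy": 0,"wz": 0}
    - {"tx": 0,"ty": 0,"tz": -36,"wx": 0,"wy": 0,"wz": 0}
    - {"tx": 0,"ty": 0,"tz": -36,"wx": 0,"wy": 0,"wz": 0}
    - {"tx": 0,"ty": 0,"tz": -36,"wx": 0,"wy": 0,"wz": 0}
    - {"tx": 0,"ty": 0,"tz": -20,"wx": 0,"wy": 0,"wz": 0}
    - {"tx": 0,"ty": 0,"tz": -12,"wx": 0,"wy": 0,"wz": 0}
    - {"tx": 0,"ty": 0,"tz": 0,"wx": 0,"wy": 0,"wz": 0}
    - {"tx": 0,"ty": 0,"tz": 0,"wx": 0,"wy": 0,"wz": 0}

```text
t: 2.5
position: [522.2, 265.6, 56.1]
ee_rot: [-0.095, 0.995, 0.0, 0.001]
force: [0.2, 0.8, -0.3]
gripper_width: 0.821
gripper_force: 0.0
```

Emit:
send_rows:
  series:
    - {"tx": 0,"ty": 0,"tz": 0,"wx": 0,"wy": 0,"wz": 0}
    - {"tx": 0,"ty": 0,"tz": 0,"wx": 0,"wy": 0,"wz": 0}
    - {"tx": 0,"ty": 0,"tz": 0,"wx": 0,"wy": 0,"wz": 0}
    - {"tx": 0,"ty": 0,"tz": 0,"wx": 0,"wy": 0,"wz": 0}
    - {"tx": 0,"ty": 0,"tz": 0,"wx": 0,"wy": 0,"wz": 0}
    - {"tx": 0,"ty": 0,"tz": 0,"wx": 0,"wy": 0,"wz": 0}
    - {"tx": 0,"ty": 0,"tz": 0,"wx": 0,"wy": 0,"wz": 0}
    - {"tx": 0,"ty": 0,"tz": 0,"wx": 0,"wy": 0,"wz": 0}
  grip: 30
  squeeze: 80

```text
t: 3.3
position: [522.3, 266.4, 57.0]
ee_rot: [-0.096, 0.995, 0.001, 0.002]
force: [0.7, -0.6, 5.9]
gripper_width: 0.503
gripper_force: 80.6
```

```bash
python3 - <<'E'
from h import *
from m import *
import sys
shot("wrist","w3"); s=bot.state(); print(s["t"],s["position"],s["gripper_width"],s["gripper_force"],s["force"],s["wrist_torque"])
P,im,K,T=cloud("w3")
q=P[sel(P,(521,266),40,93,106)]; print(len(q),rect(q) if len(q) else"")
E
```

```text
3.35 [522.33086273 266.4088563   56.97512384] 0.5000002111251138 80.60290144756436 [-0.08732879 -0.28634809  6.47215161] [-0.13670808  0.03158206 -0.00191693]
5434 [521.8 266.2  26.3  79.3  11.2]
```

View pics/w3.png

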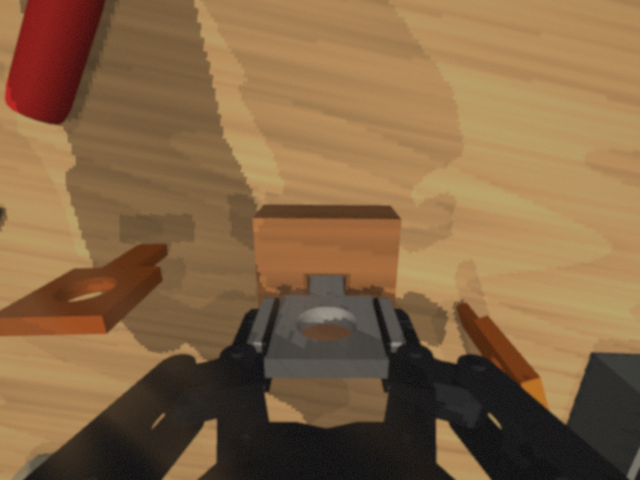

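The key is gripped by the bow and its eye shows at (325,325), between the fingers. Lifting it and carrying it over the post to the box.

Emit:
send_rows:
  series:
    - {"tx": 0,"ty": 0,"tz": 10,"wx": 0,"wy": 0,"wz": 0}
    - {"tx": 0,"ty": 0,"tz": 15,"wx": 0,"wy": 0,"wz": 0}
    - {"tx": 0,"ty": 0,"tz": 35,"wx": 0,"wy": 0,"wz": 0}
    - {"tx": 0,"ty": 0,"tz": 40,"wx": 0,"wy": 0,"wz": 0}
    - {"tx": 0,"ty": 0,"tz": 40,"wx": 0,"wy": 0,"wz": 0}
    - {"tx": 0,"ty": 0,"tz": 40,"wx": 0,"wy": 0,"wz": 0}
    - {"tx": 0,"ty": 0,"tz": 15,"wx": 0,"wy": 0,"wz": 0}
    - {"tx": 0,"ty": 0,"tz": 0,"wx": 0,"wy": 0,"wz": 0}

```text
t: 4.15
position: [522.0, 266.6, 253.4]
ee_rot: [-0.096, 0.995, 0.001, 0.003]
force: [0.2, 0.1, -2.1]
gripper_width: 0.502
gripper_force: 81.4
```

Emit:
send_rows:
  series:
    - {"tx": 6.3,"ty": -40,"tz": 0,"wx": 0,"wy": 0,"wz": -0.0375}
    - {"tx": 6.3,"ty": -40,"tz": 0,"wx": 0,"wy": 0,"wz": -0.0375}
    - {"tx": 6.3,"ty": -40,"tz": 0,"wx": 0,"wy": 0,"wz": -0.0375}
    - {"tx": 6.3,"ty": -40,"tz": 0,"wx": 0,"wy": 0,"wz": -0.0375}
    - {"tx": 6.3,"ty": -40,"tz": 0,"wx": 0,"wy": 0,"wz": -0.0375}
    - {"tx": 6.3,"ty": -40,"tz": 0,"wx": 0,"wy": 0,"wz": -0.0375}
    - {"tx": 6.3,"ty": -40,"tz": 0,"wx": 0,"wy": 0,"wz": -0.0375}
    - {"tx": 6.3,"ty": -40,"tz": 0,"wx": 0,"wy": 0,"wz": -0.0375}

```text
t: 4.95
position: [570.2, -56.1, 248.3]
ee_rot: [0.055, 0.999, -0.0, -0.002]
force: [0.9, 0.8, -1.2]
gripper_width: 0.497
gripper_force: 81.5
```

Emit:
send_rows:
  series:
    - {"tx": 6.3,"ty": -40,"tz": 0,"wx": 0,"wy": 0,"wz": -0.0375}
    - {"tx": 6.3,"ty": -40,"tz": 0,"wx": 0,"wy": 0,"wz": -0.0375}
    - {"tx": 6.6,"ty": -40,"tz": 0,"wx": 0,"wy": 0,"wz": -0.0375}
    - {"tx": 6.6,"ty": -39.3,"tz": 0,"wx": 0,"wy": 0,"wz": -0.0375}
    - {"tx": 0,"ty": 0,"tz": 0,"wx": 0,"wy": 0,"wz": 0}
    - {"tx": 0,"ty": 0,"tz": 0,"wx": 0,"wy": 0,"wz": 0}
    - {"tx": 0,"ty": 0,"tz": 0,"wx": 0,"wy": 0,"wz": 0}

```text
t: 5.65
position: [596.8, -211.7, 248.9]
ee_rot: [0.127, 0.992, 0.001, -0.002]
force: [-0.2, 0.1, -2.4]
gripper_width: 0.505
gripper_force: 81.6
```

```bash
python3 - <<'E'
from h import *
from m import *
shot("wrist","w4"); s=bot.state(); print(s["t"],s["position"],s["joints"].round(2),s["gripper_width"])
print(R.from_quat(s["ee_rot"]).as_matrix().round(3))
P,im,K,T=cloud("w4")
q=P[sel(P,(597.5,-213.6),100,54,66)]; print("box",rect(q))
q=P[sel(P,(597.5,-213.6),40,80,89)]; print("cyl",len(q),rect(q),np.median(q[:,2]))
# slot: points below cyl top inside radius 18
m=sel(P,(597.5,-213.6),17,40,79)
q=P[m]; print("slot",len(q)); vs,us=np.nonzero(m)
b=np.array([ray(u,v,84,K,T) for u,v in zip(us,vs)]); 
if len(b): print(rect(b))
cv2.imwrite("pics/w4b.png",cv2.resize(cv2.cvtColor(im[120:360,200:460],cv2.COLOR_RGB2BGR),None,fx=2.3,fy=2.3))
E
```

```text
5.7 [ 597.11617777 -211.37040401  249.39535131] [ 0.51  0.6  -0.35  1.44  0.21  1.15  1.44] 0.5004114560301562
[[-0.968  0.252 -0.002]
 [ 0.252  0.968  0.002]
 [ 0.002  0.001 -1.   ]]
box [ 596.5 -215.3  110.1  129.1   81.6]
cyl 2051 [ 596.9 -215.    50.4   51.    74.5] 83.42728815562037
slot 245
[ 596.  -215.    20.6   10.3   70.8]
```

View pics/w4b.png

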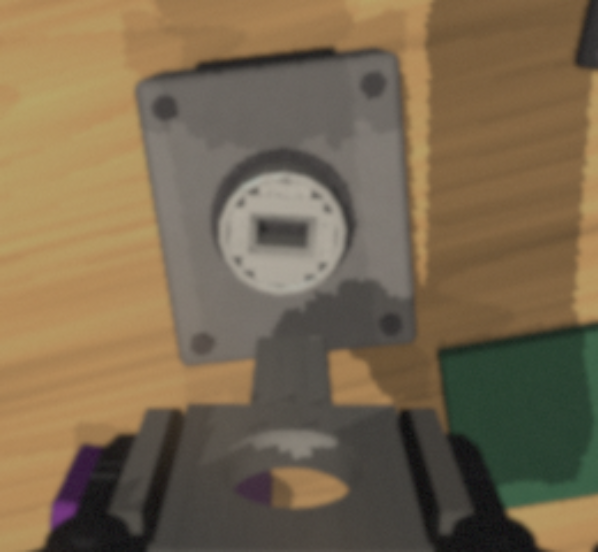

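The slot shows at (282,232) in the crop, turned a few degrees from the key; the blade's foot is at (290,345). I'll measure the key against the slot in this same view.

```bash
python3 - <<'E'
from h import *
from m import *
P,im,K,T=cloud("w4"); s=bot.state()
M=R.from_quat(s["ee_rot"]).as_matrix(); p=s["position"]
print(s["t"],p)
L=(P-p)@M  # tool coords (key hanging: z down)
m=(abs(L[...,1])<14)&(L[...,2]>5)&(L[...,2]<60)&(abs(L[...,0])<20)
q=L[m]; 
for a in range(0,60,6):
    k=q[(q[:,2]>a)&(q[:,2]<=a+6)]
    if len(k)>5: print(a,len(k),np.percentile(k[:,1],[2,98]).round(1),np.median(k[:,0]).round(1))
print("lowest",np.percentile(q[:,2],99))
top=L[(abs(L[...,1])<25)&(abs(L[...,0])<12)&(L[...,2]<-38)&(L[...,2]>-52)]; print("top",len(top),top.mean(0) if len(top) else "", rect(top) if len(top) else "")
g=cv2.cvtColor(im,cv2.COLOR_RGB2GRAY); g2=g[195:245,295:352]
_,b=cv2.threshold(g2,110,255,cv2.THRESH_BINARY_INV)
n,l,st,c=cv2.connectedComponentsWithStats(b)
for i in range(1,n):
    if 60<st[i,4]<900:
        v,u=np.nonzero(l==i); w=np.array([ray(a+295,bb+195,82.5,K,T) for a,bb in zip(u,v)])
        print("slot",st[i],rect(w),w.mean(0)[:2], "tool",((w.mean(0)-p)@M).round(1))
E
```

```text
5.7 [ 597.11617777 -211.37040401  249.39535131]
0 60 [-13.4  13.3] 4.8
6 245 [-12.6  12.6] 4.8
12 184 [-8.7  8.3] 4.9
18 171 [-8.5  8.3] 4.8
24 156 [-8.7  8.4] 4.9
30 143 [-8.5  8.3] 5.0
36 126 [-8.6  8.4] 5.0
42 50 [-8.3  8.2] 4.9
lowest 43.977615937132875
top 3703 [  2.22076191   0.16711318 -40.50150909] [ 0.1 -0.  50.  23.7 90. ]
slot [  0   0  19  20 137] [ 573.2 -229.9   10.6   24.4   31.8] [ 573.22686943 -229.30887763] tool [ 18.2 -23.6 166.9]
slot [ 35   0  22  46 237] [ 597.2 -191.6   45.3   17.3    3.9] [ 590.88389721 -190.49278219] tool [ 10.9  18.4 166.9]
slot [ 16  20  23  13 271] [ 596.9 -215.    20.5   11.5   74.6] [ 596.70865126 -215.01985613] tool [ -0.9  -3.9 166.9]
```

Emit:
send_rows:
  series:
    - {"tx": 0.7,"ty": -4.1,"tz": -20,"wx": 0,"wy": 0,"wz": -0.05}
    - {"tx": 0,"ty": 0,"tz": -35,"wx": 0,"wy": 0,"wz": 0}
    - {"tx": 0,"ty": 0,"tz": -35,"wx": 0,"wy": 0,"wz": 0}
    - {"tx": 0,"ty": 0,"tz": -20,"wx": 0,"wy": 0,"wz": 0}
    - {"tx": 0,"ty": 0,"tz": 0,"wx": 0,"wy": 0,"wz": 0}
    - {"tx": 0,"ty": 0,"tz": 0,"wx": 0,"wy": 0,"wz": 0}
    - {"tx": 0,"ty": 0,"tz": 0,"wx": 0,"wy": 0,"wz": 0}

```text
t: 6.4
position: [599.6, -217.2, 142.3]
ee_rot: [0.153, 0.988, -0.0, 0.002]
force: [-0.1, 0.8, -1.5]
gripper_width: 0.502
gripper_force: 81.6
```

```bash
python3 - <<'E'
from h import *
from m import *
shot("wrist","w5"); s=bot.state(); print(s["t"],s["position"],s["force"])
P,im,K,T=cloud("w5"); M=R.from_quat(s["ee_rot"]).as_matrix(); print(M.round(3)); p=s["position"]; L=(P-p)@M
q=P[sel(P,(597,-215),40,80,87.5)]; print("cyl",len(q),rect(q),np.median(q[:,2]))
k=L[(abs(L[...,1])<10)&(L[...,2]>18)&(L[...,2]<50)&(abs(L[...,0])<12)]; print(np.percentile(k[:,1],[2,98]),np.median(k[:,0]),np.percentile(k[:,2],99))
cv2.imwrite("pics/w5b.png",cv2.resize(cv2.cvtColor(im[180:380,200:460],cv2.COLOR_RGB2BGR),None,fx=2.3,fy=2.3))
E
```

```text
6.45 [ 599.56454212 -217.44627318  142.37102363] [ 0.41684589 -0.51497822 -1.58465068]
[[-0.953  0.302  0.004]
 [ 0.302  0.953 -0.001]
 [-0.004  0.    -1.   ]]
cyl 3420 [ 595.3 -214.5   51.2   48.    71.4] 83.4315156274991
[-7.98976163  9.03287904] 4.7307585914086765 43.820571796452626
```

View pics/w5b.png

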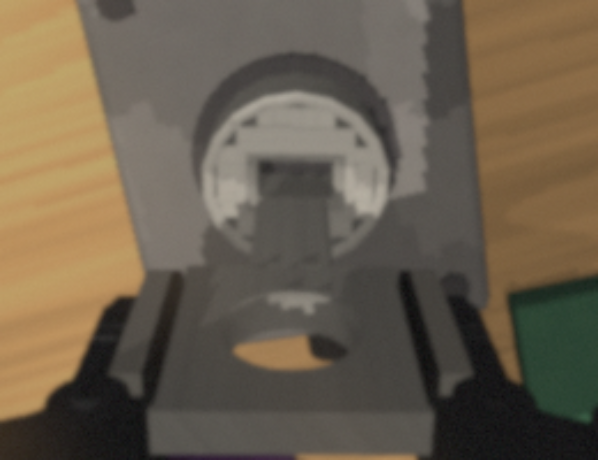

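The foot sits just above the slot. The slot's inner edges are at crop x 258–333, with its far edge at row 162. I'll cast those pixels to get the remaining offset.

```bash
python3 - <<'E'
from h import *
D=np.load("w5.npz"); K,T=D["K"],D["T"]; s=bot.state(); p=s["position"]; M=R.from_quat(s["ee_rot"]).as_matrix()
for n,u,v,z in(("sl",312.2,256,81),("sr",344.8,256,81),("far in",328,250.4,81),("far out",328,246.5,84),("cl",288.3,258,84),("cr",369.6,258,84),("ctop",328,180+95/2.3,84)):
    w=ray(u,v,z,K,T); print(n,w.round(1),((w-p)@M).round(1))
g=cv2.cvtColor(D["im"],cv2.COLOR_RGB2GRAY); print(g[240:275:2,326]); print(g[257,280:376:2]); print(g[285,300:350:2])
E
```

```text
sl [ 593.4 -224.    81. ] [ 4.1 -8.1 61.4]
sr [ 599.7 -204.3   81. ] [ 4.1 12.6 61.4]
far in [ 592.9 -213.3   81. ] [ 7.9  1.9 61.3]
far out [ 589.3 -212.2   84. ] [11.6  1.9 58.3]
cl [ 589.1 -238.3   84. ] [  3.9 -23.   58.4]
cr [ 604.5 -189.7   84. ] [ 3.9 28.  58.4]
ctop [ 573.9 -207.4   84. ] [27.7  1.8 58.3]
[145 147 146 134 108  83  65  66  69  71  68  69  72  81  82  83  82  84]
[119 118 105  90 135 163 148 139 148 149 153 149 146 140 127 118  85  69
  76  79  79  75  70  70  68  68  70  72  71  67  70  76 102 141 142 159
 168 156 146 146 145 129 140 146 122  71 107 127]
[ 94 105 111 108  97  88  85  83  87  85  84  85  86  86  83  81  81  84
  84  83  84  77  76  81  94]
```

Emit:
send_rows:
  series:
    - {"tx": -1,"ty": 2.2,"tz": 0,"wx": 0,"wy": 0,"wz": 0}
    - {"tx": 0,"ty": 0,"tz": -8,"wx": 0,"wy": 0,"wz": 0}
    - {"tx": 0,"ty": 0,"tz": -5,"wx": 0,"wy": 0,"wz": 0}
    - {"tx": 0,"ty": 0,"tz": -4,"wx": 0,"wy": 0,"wz": 0}
    - {"tx": 0,"ty": 0,"tz": -4,"wx": 0,"wy": 0,"wz": 0}
    - {"tx": 0,"ty": 0,"tz": 0,"wx": 0,"wy": 0,"wz": 0}

```text
t: 7.05
position: [596.7, -215.4, 118.3]
ee_rot: [0.153, 0.988, 0.0, -0.001]
force: [-0.2, -0.2, -1.9]
gripper_width: 0.496
gripper_force: 81.6
```

Emit:
send_rows:
  series:
    - {"tx": 0,"ty": 0,"tz": -4,"wx": 0,"wy": 0,"wz": 0}
    - {"tx": 0,"ty": 0,"tz": -4,"wx": 0,"wy": 0,"wz": 0}
    - {"tx": 0,"ty": 0,"tz": -3,"wx": 0,"wy": 0,"wz": 0}
    - {"tx": 0,"ty": 0,"tz": -2,"wx": 0,"wy": 0,"wz": 0}
    - {"tx": 0,"ty": 0,"tz": 0,"wx": 0,"wy": 0,"wz": 0}

```text
t: 7.55
position: [596.9, -215.4, 105.9]
ee_rot: [0.153, 0.988, 0.0, -0.0]
force: [0.3, -0.1, -1.7]
gripper_width: 0.501
gripper_force: 81.6
```

Emit:
send_rows:
  series:
    - {"tx": 0,"ty": 0,"tz": -1,"wx": 0,"wy": 0,"wz": 0}
    - {"tx": 0,"ty": 0,"tz": -1,"wx": 0,"wy": 0,"wz": 0}
    - {"tx": 0,"ty": 0,"tz": -1,"wx": 0,"wy": 0,"wz": 0}
    - {"tx": 0,"ty": 0,"tz": 0,"wx": 0,"wy": 0,"wz": 0}
    - {"tx": 0,"ty": 0,"tz": 0,"wx": 0,"wy": 0,"wz": 0}

```text
t: 8.05
position: [597.5, -215.5, 105.0]
ee_rot: [0.153, 0.988, -0.0, 0.001]
force: [-1.7, 0.9, 6.1]
gripper_width: 0.498
gripper_force: 82.4
```

Emit:
send_rows:
  series:
    - {"tx": 0,"ty": 0,"tz": -1,"wx": 0,"wy": 0,"wz": 0}
    - {"tx": 0,"ty": 0,"tz": 0,"wx": 0,"wy": 0,"wz": 0}
    - {"tx": 0,"ty": 0,"tz": 0,"wx": 0,"wy": 0,"wz": -0.06}
    - {"tx": 0,"ty": 0,"tz": 0,"wx": 0,"wy": 0,"wz": -0.08}
    - {"tx": 0,"ty": 0,"tz": 0,"wx": 0,"wy": 0,"wz": -0.08}
    - {"tx": 0,"ty": 0,"tz": 0,"wx": 0,"wy": 0,"wz": -0.08}
    - {"tx": 0,"ty": 0,"tz": 0,"wx": 0,"wy": 0,"wz": 0}

```text
t: 8.75
position: [597.9, -215.6, 105.0]
ee_rot: [0.3, 0.954, -0.0, 0.001]
force: [-2.2, 0.8, 8.7]
gripper_width: 0.499
gripper_force: 82.7
```

```bash
cat > st.py <<'E'
from h import *
s=bot.state(); M=R.from_quat(s["ee_rot"]).as_matrix(); print(s["t"],s["position"].round(1),"yaw y",np.degrees(np.arctan2(M[1,1],M[0,1])).round(2),s["force"].round(1),s["wrist_torque"].round(2),s["joints"].round(2))
E
python3 st.py
```

```text
8.75 [ 597.9 -215.6  105. ] yaw y 55.13 [-2.2  0.8  8.7] [0.19 0.71 0.02] [ 0.44  0.73 -0.21  1.6   0.19  0.82  1.11]
```

Emit:
send_rows:
  series:
    - {"tx": 0,"ty": 0,"tz": 0,"wx": 0,"wy": 0,"wz": -0.1}
    - {"tx": 0,"ty": 0,"tz": 0,"wx": 0,"wy": 0,"wz": -0.1}
    - {"tx": 0,"ty": 0,"tz": 0,"wx": 0,"wy": 0,"wz": -0.1}
    - {"tx": 0,"ty": 0,"tz": 0,"wx": 0,"wy": 0,"wz": -0.1}
    - {"tx": 0,"ty": 0,"tz": 0,"wx": 0,"wy": 0,"wz": -0.1}
    - {"tx": 0,"ty": 0,"tz": 0,"wx": 0,"wy": 0,"wz": -0.1}
    - {"tx": 0,"ty": 0,"tz": 0,"wx": 0,"wy": 0,"wz": -0.1}
    - {"tx": 0,"ty": 0,"tz": 0,"wx": 0,"wy": 0,"wz": -0.1}

```text
t: 9.55
position: [597.2, -216.1, 105.0]
ee_rot: [0.649, 0.761, -0.0, 0.001]
force: [-4.3, -0.6, 10.3]
gripper_width: 0.498
gripper_force: 82.7
```

Emit:
send_rows:
  series:
    - {"tx": 0,"ty": 0,"tz": 0,"wx": 0,"wy": 0,"wz": -0.08}
    - {"tx": 0,"ty": 0,"tz": 0,"wx": 0,"wy": 0,"wz": -0.08}
    - {"tx": 0,"ty": 0,"tz": 0,"wx": 0,"wy": 0,"wz": -0.08}
    - {"tx": 0,"ty": 0,"tz": 0,"wx": 0,"wy": 0,"wz": 0}
    - {"tx": 0,"ty": 0,"tz": 0,"wx": 0,"wy": 0,"wz": 0}

```text
t: 10.05
position: [597.0, -216.2, 105.0]
ee_rot: [0.734, 0.679, -0.0, 0.001]
force: [-4.0, 0.7, 10.7]
gripper_width: 0.497
gripper_force: 82.8
```

```bash
python3 st.py
```

```text
10.05 [ 597.  -216.2  105. ] yaw y -4.4 [-4.   0.7 10.7] [0.08 1.12 0.04] [ 0.27  0.73  0.08  1.61 -0.07  0.81  0.3 ]
```

Emit:
send_rows:
  series:
    - {"tx": 0,"ty": 0,"tz": 0,"wx": 0,"wy": 0,"wz": -0.06}
    - {"tx": 0,"ty": 0,"tz": 0,"wx": 0,"wy": 0,"wz": -0.06}
    - {"tx": 0,"ty": 0,"tz": 0,"wx": 0,"wy": 0,"wz": 0}
    - {"tx": 0,"ty": 0,"tz": 0,"wx": 0,"wy": 0,"wz": 0}

```text
t: 10.45
position: [596.9, -216.2, 105.0]
ee_rot: [0.773, 0.634, -0.0, 0.0]
force: [-4.7, 0.9, 10.6]
gripper_width: 0.504
gripper_force: 82.8
```

```bash
python3 st.py
```

```text
10.45 [ 596.9 -216.2  105. ] yaw y -11.28 [-4.7  0.9 10.6] [0.1  1.09 0.  ] [ 0.25  0.73  0.11  1.61 -0.1   0.81  0.21]
```

Emit:
send_rows:
  series:
    - {"tx": 0,"ty": 0,"tz": 0,"wx": 0,"wy": 0,"wz": -0.05}
    - {"tx": 0,"ty": 0,"tz": 0,"wx": 0,"wy": 0,"wz": -0.05}
    - {"tx": 0,"ty": 0,"tz": 0,"wx": 0,"wy": 0,"wz": 0}
    - {"tx": 0,"ty": 0,"tz": 0,"wx": 0,"wy": 0,"wz": 0}

```text
t: 10.85
position: [596.8, -216.2, 105.0]
ee_rot: [0.803, 0.595, -0.0, 0.0]
force: [-4.5, 0.4, 11.2]
gripper_width: 0.502
gripper_force: 82.8
```

```bash
python3 st.py
```

```text
10.85 [ 596.8 -216.2  105. ] yaw y -16.93 [-4.5  0.4 11.2] [0.11 1.1  0.24] [ 0.23  0.73  0.14  1.61 -0.13  0.81  0.13]
```

Emit:
send_rows:
  series:
    - {"tx": 0,"ty": 0,"tz": 0,"wx": 0,"wy": 0,"wz": -0.04}
    - {"tx": 0,"ty": 0,"tz": 0,"wx": 0,"wy": 0,"wz": -0.03}
    - {"tx": 0,"ty": 0,"tz": 0,"wx": 0,"wy": 0,"wz": 0}
    - {"tx": 0,"ty": 0,"tz": 0,"wx": 0,"wy": 0,"wz": 0}

```text
t: 11.25
position: [596.9, -216.1, 104.9]
ee_rot: [0.823, 0.568, -0.001, 0.001]
force: [-3.9, -0.1, 11.2]
gripper_width: 0.497
gripper_force: 82.9
```

```bash
python3 st.py
```

```text
11.25 [ 596.9 -216.1  104.9] yaw y -20.71 [-3.9 -0.1 11.2] [0.04 1.22 0.96] [ 0.22  0.73  0.16  1.61 -0.15  0.81  0.08]
```

Yaw torque has risen to about 1 Nm, so the cylinder is at its stop. I'll ease back within the play and pull the key out.

Emit:
send_rows:
  series:
    - {"tx": 0,"ty": 0,"tz": 0,"wx": 0,"wy": 0,"wz": 0.06}
    - {"tx": 0,"ty": 0,"tz": 2,"wx": 0,"wy": 0,"wz": 0.06}
    - {"tx": 0,"ty": 0,"tz": 4,"wx": 0,"wy": 0,"wz": 0.02}
    - {"tx": 0,"ty": 0,"tz": 5,"wx": 0,"wy": 0,"wz": 0}
    - {"tx": 0,"ty": 0,"tz": 0,"wx": 0,"wy": 0,"wz": 0}

```text
t: 11.75
position: [597.4, -215.9, 114.0]
ee_rot: [0.783, 0.622, 0.0, 0.0]
force: [-1.6, -0.6, 0.0]
gripper_width: 0.505
gripper_force: 81.5
```

```bash
python3 st.py
```

```text
11.75 [ 597.4 -215.9  114. ] yaw y -13.06 [-1.6 -0.6  0. ] [-0.35  0.14  0.06] [ 0.24  0.72  0.12  1.6  -0.11  0.83  0.18]
```

Emit:
send_rows:
  series:
    - {"tx": 0,"ty": 0,"tz": 8,"wx": 0,"wy": 0,"wz": 0}
    - {"tx": 0,"ty": 0,"tz": 12,"wx": 0,"wy": 0,"wz": 0}
    - {"tx": 0,"ty": 0,"tz": 36,"wx": 0,"wy": 0,"wz": 0}
    - {"tx": 0,"ty": 0,"tz": 40,"wx": 0,"wy": 0,"wz": 0}
    - {"tx": 0,"ty": 0,"tz": 40,"wx": 0,"wy": 0,"wz": 0}
    - {"tx": 0,"ty": 0,"tz": 0,"wx": 0,"wy": 0,"wz": 0}
    - {"tx": 0,"ty": 0,"tz": 0,"wx": 0,"wy": 0,"wz": 0}

```text
t: 12.45
position: [597.8, -214.6, 251.2]
ee_rot: [0.782, 0.623, 0.001, 0.001]
force: [-0.0, -0.4, -2.9]
gripper_width: 0.502
gripper_force: 81.7
```

```bash
python3 - <<'E'
from h import *
from m import *
import st
shot("wrist","w6"); s=bot.state(); P,im,K,T=cloud("w6"); M=R.from_quat(s["ee_rot"]).as_matrix(); p=s["position"]; L=(P-p)@M
for a in range(0,60,8):
    k=L[(abs(L[...,1])<14)&(L[...,2]>a)&(L[...,2]<=a+8)&(abs(L[...,0])<20)]
    if len(k)>5: print(a,len(k),np.percentile(k[:,1],[2,98]).round(1),np.median(k[:,0]).round(1),np.percentile(k[:,2],99).round(1))
g=cv2.cvtColor(im,cv2.COLOR_RGB2GRAY); m=((g<110)&sel(P,(597.5,-214.8),19,30,90)).astype(np.uint8)
n,l,stt,c=cv2.connectedComponentsWithStats(m)
for i in range(1,n):
    if stt[i,4]>60:
        v,u=np.nonzero(l==i); w=np.array([ray(a,b,82.5,K,T) for a,b in zip(u,v)]); print("slot",stt[i],rect(w))
cv2.imwrite("pics/w6b.png",cv2.resize(cv2.cvtColor(im[120:380,200:460],cv2.COLOR_RGB2BGR),None,fx=2.2,fy=2.2))
E
```

```text
12.45 [ 597.8 -214.6  251.2] yaw y -12.96 [-0.  -0.4 -2.9] [ 0.01  0.03 -0.03] [ 0.23  0.58  0.15  1.45 -0.09  1.12  0.16]
0 402 [-13.2  13.5] 5.7 7.8
8 252 [-6.6 10.4] 5.7 16.0
16 217 [-6.7 10.2] 5.7 23.8
24 198 [-6.6 10.3] 5.7 31.8
32 180 [-6.6 10.5] 5.8 39.9
40 37 [-6.3 10.4] 5.7 42.1
slot [312 214  24  14 279] [ 597.2 -214.6   12.1   21.7   84.3]
```

View pics/w6b.png

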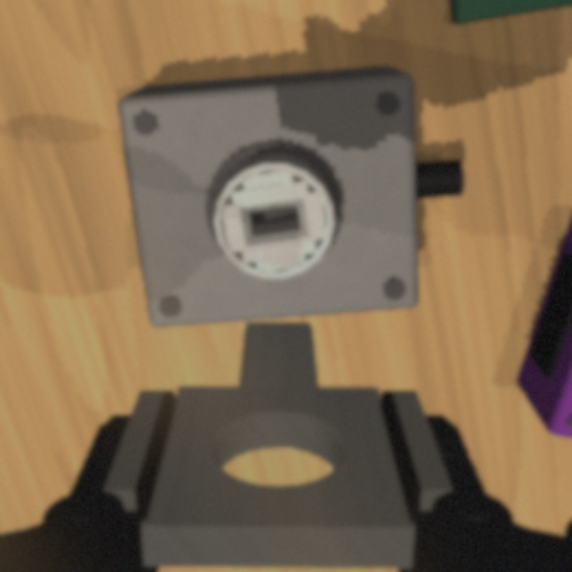

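The cylinder's slot now runs at about -5.7° (crop (273,220)), roughly 87° clockwise from the box's y, so it is at the stop; the key is out and straight in the fingers. Carrying it to the peg.

Emit:
send_rows:
  series:
    - {"tx": -10,"ty": 20,"tz": 0,"wx": 0,"wy": 0,"wz": 0.125}
    - {"tx": -13,"ty": 24,"tz": 0,"wx": 0,"wy": 0,"wz": 0.125}
    - {"tx": -13,"ty": 24,"tz": 0,"wx": 0,"wy": 0,"wz": 0.125}
    - {"tx": -13,"ty": 24,"tz": 0,"wx": 0,"wy": 0,"wz": 0.125}
    - {"tx": -13,"ty": 24,"tz": 0,"wx": 0,"wy": 0,"wz": 0.125}
    - {"tx": -13,"ty": 24,"tz": 0,"wx": 0,"wy": 0,"wz": 0.125}
    - {"tx": -13,"ty": 24,"tz": 0,"wx": 0,"wy": 0,"wz": 0.125}
    - {"tx": -13,"ty": 24,"tz": 0,"wx": 0,"wy": 0,"wz": 0.125}

```text
t: 13.3
position: [494.2, -26.1, 247.7]
ee_rot: [0.386, 0.923, -0.001, -0.002]
force: [-0.5, 0.7, -2.0]
gripper_width: 0.501
gripper_force: 81.8
```

Emit:
send_rows:
  series:
    - {"tx": -13,"ty": 24,"tz": 0,"wx": 0,"wy": 0,"wz": 0.13}
    - {"tx": -13,"ty": 24,"tz": 0,"wx": 0,"wy": 0,"wz": 0.13}
    - {"tx": -14,"ty": 22,"tz": 0,"wx": 0,"wy": 0,"wz": 0.13}
    - {"tx": 0,"ty": 0,"tz": 0,"wx": 0,"wy": 0,"wz": 0}
    - {"tx": 0,"ty": 0,"tz": 0,"wx": 0,"wy": 0,"wz": 0}
    - {"tx": 0,"ty": 0,"tz": 0,"wx": 0,"wy": 0,"wz": 0}
    - {"tx": 0,"ty": 0,"tz": 0,"wx": 0,"wy": 0,"wz": 0}

```text
t: 14.0
position: [456.4, 41.5, 248.8]
ee_rot: [0.204, 0.979, -0.0, -0.0]
force: [0.7, 0.2, -1.4]
gripper_width: 0.5
gripper_force: 81.8
```

```bash
python3 - <<'E'
from h import *
from m import *
import st
shot("wrist","w7"); s=bot.state(); P,im,K,T=cloud("w7"); M=R.from_quat(s["ee_rot"]).as_matrix(); p=s["position"]; L=(P-p)@M
print(p.round(1))
k=L[(abs(L[...,1])<14)&(L[...,2]>15)&(L[...,2]<=60)&(abs(L[...,0])<12)]; print("blade",np.percentile(k[:,1],[2,98]).round(1),np.median(k[:,0]).round(1),np.percentile(k[:,2],99).round(1))
d=np.array([-.918,.395]); n=np.array([.395,.918]); c=np.array([547.2,4.5])
X=P[...,:2]-c; a=X@d; b=X@n
m=(a>5)&(a<80)&(abs(b)<15)&(P[...,2]>150)&(P[...,2]<195); m&=~((abs(L[...,1])<30)&(L[...,2]<48)&(abs(L[...,0])<14))
q=P[m]; print("peg",len(q))
for lo in range(-10,85,8):
    w=m&(a>lo)&(a<=lo+8)
    if w.sum()>5: print(lo,w.sum(),"lat",np.percentile(b[w],[5,50,95]).round(1),"ztop",np.percentile(P[w][:,2],90).round(1))
print("tip a",np.percentile(a[m],99.5), "yaw",rect(q), "tipL",L[m&(a>60)].mean(0).round(1))
q=P[sel(P,(551,3.),60,172,178)&(a<10)]; print("top",rect(q) if len(q) else 0)
cv2.imwrite("pics/w7b.png",cv2.resize(cv2.cvtColor(im[100:400,160:500],cv2.COLOR_RGB2BGR),None,fx=2,fy=2))
E
```

```text
14.0 [456.4  41.5 248.8] yaw y 66.49 [ 0.7  0.2 -1.4] [ 0.04 -0.01 -0.  ] [ 0.06  0.31 -0.26  1.92  0.1   0.93  0.91]
[456.4  41.6 248.9]
blade [-8.3  8.7] 4.7 43.6
peg 188
22 40 lat [-4.9 -1.1  2.8] ztop 169.3
30 84 lat [-4.8 -1.   2.7] ztop 171.1
38 64 lat [-4.7 -1.4  1.9] ztop 173.3
tip a 44.675161452881085 yaw [514.2  17.5   7.7  19.9  66.9] tipL [nan nan nan]
top [565.7  -3.8  30.1  25.3  68.7]<stdin>:14: RuntimeWarning: Mean of empty slice.
  ret = um.true_divide(
```

View pics/w7b.png

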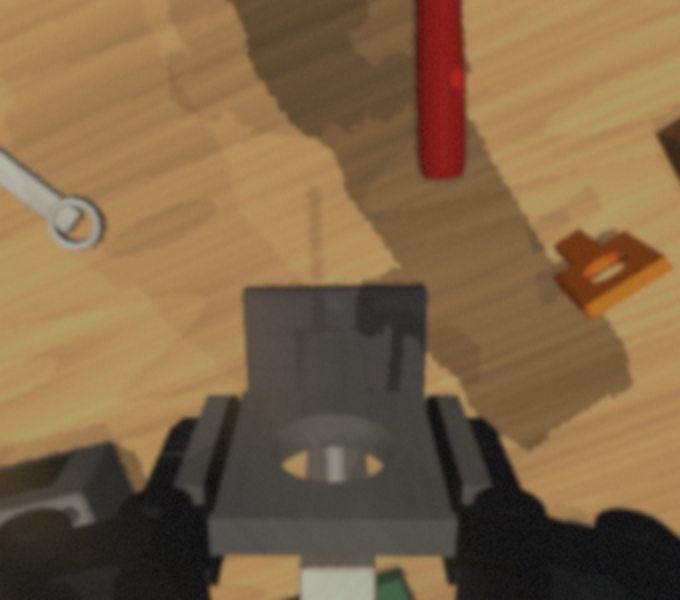

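The peg shows through the eye at (335,462) in the crop, in line with the key. Lowering outboard of the tip until the eye is level with the peg's axis.

Emit:
send_rows:
  series:
    - {"tx": 0.2,"ty": 0.6,"tz": -20,"wx": 0,"wy": 0,"wz": 0}
    - {"tx": 0,"ty": 0,"tz": -25,"wx": 0,"wy": 0,"wz": 0}
    - {"tx": 0,"ty": 0,"tz": -25,"wx": 0,"wy": 0,"wz": 0}
    - {"tx": 0,"ty": 0,"tz": -13,"wx": 0,"wy": 0,"wz": 0}
    - {"tx": 0,"ty": 0,"tz": 0,"wx": 0,"wy": 0,"wz": 0}
    - {"tx": 0,"ty": 0,"tz": 0,"wx": 0,"wy": 0,"wz": 0}
    - {"tx": 0,"ty": 0,"tz": 0,"wx": 0,"wy": 0,"wz": 0}

```text
t: 14.75
position: [457.3, 43.1, 167.2]
ee_rot: [0.203, 0.979, 0.0, 0.001]
force: [0.3, -0.1, -1.0]
gripper_width: 0.496
gripper_force: 81.8
```

```bash
cat > pg.py <<'E'
from h import *
s=bot.state(); p=s["position"]; M=R.from_quat(s["ee_rot"]).as_matrix()
d=np.array([-.918,.395]); n=np.array([.395,.918]); c=np.array([547.2,4.5])
e=p+M@[0.7,0.2,0]; a=(e[:2]-c)@d; b=(e[:2]-c)@n
print(s["t"],p.round(1),"a",a.round(1),"b",b.round(1),"eye z",(p[2]+17.3).round(1),"axis z",(155+(a+8)*.268).round(1),s["force"].round(1),np.degrees(np.arctan2(M[1,1],M[0,1])).round(1))
E
python3 pg.py
```

```text
14.75 [457.3  43.1 167.2] a 98.5 b 0.1 eye z 184.5 axis z 183.5 [ 0.3 -0.1 -1. ] 66.6
```

Emit:
send_rows:
  series:
    - {"tx": -0.4,"ty": -1,"tz": -1,"wx": 0,"wy": 0,"wz": 0}
    - {"tx": 7.3,"ty": -3.2,"tz": -2.1,"wx": 0,"wy": 0,"wz": 0}
    - {"tx": 7.3,"ty": -3.2,"tz": -2.1,"wx": 0,"wy": 0,"wz": 0}
    - {"tx": 7.3,"ty": -3.2,"tz": -2.1,"wx": 0,"wy": 0,"wz": 0}
    - {"tx": 7.3,"ty": -3.2,"tz": -2.1,"wx": 0,"wy": 0,"wz": 0}
    - {"tx": 0,"ty": 0,"tz": 0,"wx": 0,"wy": 0,"wz": 0}
    - {"tx": 0,"ty": 0,"tz": 0,"wx": 0,"wy": 0,"wz": 0}

```text
t: 15.45
position: [485.1, 29.3, 156.6]
ee_rot: [0.203, 0.979, -0.0, -0.0]
force: [1.3, 0.2, -1.2]
gripper_width: 0.501
gripper_force: 81.8
```

```bash
python3 pg.py; python3 - <<'E'
from h import *
im,d,K,T=shot("wrist","w8")
cv2.imwrite("pics/w8b.png",cv2.resize(cv2.cvtColor(im[220:420,220:440],cv2.COLOR_RGB2BGR),None,fx=2.5,fy=2.5))
E
```

```text
15.45 [485.1  29.3 156.6] a 67.5 b -1.6 eye z 173.9 axis z 175.2 [ 1.3  0.2 -1.2] 66.6
```

View pics/w8b.png

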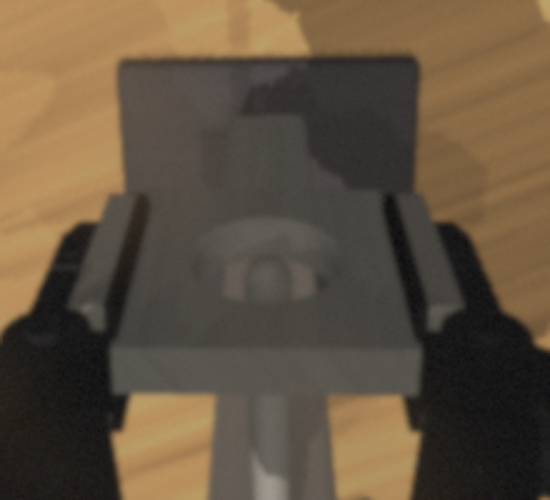

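The peg's tip, at (268,278), is centred in the eye. Sliding the key further along the peg.

Emit:
send_rows:
  series:
    - {"tx": 0,"ty": 0,"tz": 1,"wx": 0,"wy": 0,"wz": 0}
    - {"tx": 7.3,"ty": -3.1,"tz": -2.1,"wx": 0,"wy": 0,"wz": 0}
    - {"tx": 7.3,"ty": -3.1,"tz": -2.1,"wx": 0,"wy": 0,"wz": 0}
    - {"tx": 7.3,"ty": -3.1,"tz": -2.1,"wx": 0,"wy": 0,"wz": 0}
    - {"tx": 7.3,"ty": -3.1,"tz": -2.1,"wx": 0,"wy": 0,"wz": 0}
    - {"tx": 0,"ty": 0,"tz": 0,"wx": 0,"wy": 0,"wz": 0}
    - {"tx": 0,"ty": 0,"tz": 0,"wx": 0,"wy": 0,"wz": 0}

```text
t: 16.2
position: [514.3, 16.8, 149.2]
ee_rot: [0.203, 0.979, -0.0, -0.0]
force: [-0.0, -0.2, -0.9]
gripper_width: 0.502
gripper_force: 81.8
```

Emit:
send_rows:
  series:
    - {"tx": 0,"ty": 0,"tz": -2,"wx": 0,"wy": 0,"wz": 0}
    - {"tx": 0,"ty": 0,"tz": -2,"wx": 0,"wy": 0,"wz": 0}
    - {"tx": 0,"ty": 0,"tz": -2,"wx": 0,"wy": 0,"wz": 0}
    - {"tx": 0,"ty": 0,"tz": 0,"wx": 0,"wy": 0,"wz": 0}
    - {"tx": 0,"ty": 0,"tz": 0,"wx": 0,"wy": 0,"wz": 0}

```text
t: 16.7
position: [514.3, 17.0, 143.5]
ee_rot: [0.202, 0.979, -0.0, -0.0]
force: [-0.1, 0.1, -1.8]
gripper_width: 0.501
gripper_force: 81.8
```

```bash
python3 pg.py
```

```text
16.7 [514.3  17.  143.5] a 35.9 b -1.3 eye z 160.8 axis z 166.8 [-0.1  0.1 -1.8] 66.6
```

Emit:
send_rows:
  series:
    - {"tx": 0,"ty": 0,"tz": -1,"wx": 0,"wy": 0,"wz": 0}
    - {"tx": 0,"ty": 0,"tz": -0.7,"wx": 0,"wy": 0,"wz": 0}
    - {"tx": 0,"ty": 0,"tz": 0,"wx": 0,"wy": 0,"wz": 0}
    - {"tx": 0,"ty": 0,"tz": 0,"wx": 0,"wy": 0,"wz": 0}

```text
t: 17.1
position: [514.5, 17.0, 142.4]
ee_rot: [0.202, 0.979, 0.0, 0.0]
force: [-2.6, -0.1, 5.8]
gripper_width: 0.499
gripper_force: 82.1
```

It rests on the peg. Opening the fingers.

Emit:
send_rows:
  series:
    - {"tx": 0,"ty": 0,"tz": 0,"wx": 0,"wy": 0,"wz": 0}
    - {"tx": 0,"ty": 0,"tz": 0,"wx": 0,"wy": 0,"wz": 0}
    - {"tx": 0,"ty": 0,"tz": 0,"wx": 0,"wy": 0,"wz": 0}
    - {"tx": 0,"ty": 0,"tz": 0,"wx": 0,"wy": 0,"wz": 0}
    - {"tx": 0,"ty": 0,"tz": 0,"wx": 0,"wy": 0,"wz": 0}
    - {"tx": 0,"ty": 0,"tz": 0,"wx": 0,"wy": 0,"wz": 0}
  grip: 75
  squeeze: 20

```text
t: 17.7
position: [514.4, 16.9, 141.7]
ee_rot: [0.202, 0.979, -0.0, -0.0]
force: [-0.4, -0.8, -0.1]
gripper_width: 0.876
gripper_force: 0.0
```

Emit:
send_rows:
  series:
    - {"tx": 0,"ty": 0,"tz": 10,"wx": 0,"wy": 0,"wz": 0}
    - {"tx": 0,"ty": 0,"tz": 20,"wx": 0,"wy": 0,"wz": 0}
    - {"tx": 0,"ty": 0,"tz": 30,"wx": 0,"wy": 0,"wz": 0}
    - {"tx": 0,"ty": 0,"tz": 30,"wx": 0,"wy": 0,"wz": 0}
    - {"tx": 0,"ty": 0,"tz": 30,"wx": 0,"wy": 0,"wz": 0}
    - {"tx": 0,"ty": 0,"tz": 0,"wx": 0,"wy": 0,"wz": 0}

```text
t: 18.3
position: [517.1, 17.4, 266.9]
ee_rot: [0.202, 0.979, 0.001, 0.005]
force: [0.4, 1.3, 0.7]
gripper_width: 0.876
gripper_force: 0.0
```

```bash
python3 pg.py; python3 - <<'E'
from h import *
im,d,K,T=shot("side","s9")
a=cv2.resize(cv2.cvtColor(im[130:330,220:420],cv2.COLOR_RGB2BGR),None,fx=2,fy=2)
im,d,K,T=shot("scene","c9")
b=cv2.resize(cv2.cvtColor(im[180:380,180:380],cv2.COLOR_RGB2BGR),None,fx=2,fy=2)
cv2.imwrite("pics/f9.png",np.hstack([a,b]))
E
```

```text
18.3 [517.1  17.4 266.9] a 33.4 b 0.2 eye z 284.2 axis z 166.1 [0.4 1.3 0.7] 66.6
```

View pics/f9.png

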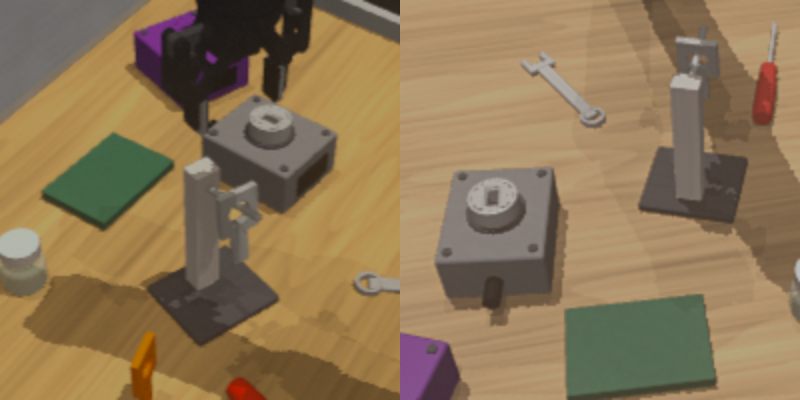

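The left crop shows the key hanging on the peg at about (238,220), bow up and blade down. The right crop shows the cylinder still turned at (493,195). The arm is clear, so I'm handing in.

```bash
python3 -c "
from workcell import bot
print(bot.finish_job())"
```

```text
the job is handed in; nothing more can be done
None
```

The job is handed in at about 18 s: the cylinder is turned clockwise to its stop, and the key hangs by its eye on the peg, blade down, with the arm clear of everything; no verdict came back.

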